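Fasten the upper tier of a serving stand with its wing nut

ROBOT

A 6-joint arm with a two-finger parallel gripper is mounted at the origin on the work surface. World frame = base frame: x ahead of the robot, y to its left, z up, the work surface at z = 0. Lengths are in m, angles in degrees, forces in N, time in s.
With the tool pointing down it reaches from about 0.375 to 0.9 m from the base axis. Payload 3.1 kg.
Tool frame: the origin (TCP) lies on the centre line of the jaws, within the pads' length; the fingertips stand 8 mm ahead of it and the grasp point (between the pads) lies 11 mm behind it (bot.tip_extent is the distance from the TCP to the fingertips, in m); z points along the fingers, y is the line along which they close (so a half turn about z gives the same grasp; the last joint's range is limited). The gripper opens to 87 mm and grips with 3 to 60 N. Pads are 19 mm wide; open, the fingers measure 117 mm over their backs; the gripper's body (75 mm by 190 mm) begins 51 mm behind the grasp point.
Start: joints at [58.757, 30.224, 82.088, -0, 67.689, -10.227], TCP at [0.224, 0.583, 0.198] pointing down, gripper open.
Joint ranges: [-176.69, 176.69], [-43.24, 126.21], [12.49, 139.97], [-82, 262], [0, 151.66], [-163.58, 163.58]. Speed limits (degrees/s): [159.86, 159.86, 180, 180, 180, 180].

INTERFACE

Orientations are given as a 3x3 rotation matrix whose columns are the frame's x, y, z axes.
In Python, from rig import bot, vision, workorder gives the robot as it stands.
- The arm moves only by the shell command python3 -m handwheel 'ROWS'. ROWS is JSON, a list of rows, each an object with "delta_rot": the turn, a rotation vector about the tool's x, y, z in rad, a list of three; "xyz": the shift along the tool's x, y, z in mm, a list of three; "hand": the closure, from -1 (fully open) to 1 (shut). A call has exactly 5 rows; each row is the pose to reach, as a shift and turn from the pose commanded when the call began, along the tool's axes at that moment; what a row does not reach only later rows make up. A row lasts 1/8 s, in which the tool goes at most 62.5 mm and 10.7 degrees, less where a joint would pass 70% of its speed; a pose out of reach is approached as far as the arm can. A call with a gripper value outside its range is refused whole. The fingers move at their own pace and stop on an object; the grip force is fixed at half the most. Time passes only in rows, so rows that repeat a pose let the fingers close, or fill a call up. It gives the time, the measured TCP pose, the force, the opening and the grip force at its end, in the units of the state.
- bot.read_state(): the state, without advancing time (a new reading comes with each control period).
- vision.capture(name): name is "side" or "top"; returns the picture (384x512x3 uint8, red, green, blue); there is no depth.
- vision.camera_model(name): a dict with "camera_matrix" (3x3 intrinsics, pixels), "camera_from_world" (4x4, takes a point from world to camera coordinates). Camera axes: x right, y up, looking along -z (the intrinsics and any distortion apply to the point x, -y, -z); pixel columns grow to the right and rows downward; lengths in m; the calibration is good to about 2 mm. A picture is of the moment at which its call begins. camera_model takes no time and is no camera call.
- workorder.hand_in(): hands the job in; it is judged then, once.
The state is a dict: "time_s": time; "joint_positions": joint angles; "qvel": joint speeds; "tau": joint torques, N m; "position": TCP position; "tcp_rot": TCP orientation; "force": force on the tool from outside, world axes, zero at the start; "moment": the same for the moment, N m; "opening": opening from 0.0 (shut) to 1.0 (fully open); "grasp_force": force on a finger pad.
Only numpy, scipy, OpenCV 4.12 (cv2) and the standard library are available. Lean on these libraries where they do the work, as an engineer would, in place of code of your own. Each camera call takes 0.05 s, during which the arm holds its last target. There are 200 camera calls.

TASK

Put the brass wing nut over the screw on top of the two-tier serving stand, turn it gently backward (counter-clockwise seen from above) until you feel it drop into the start of the thread (if it has not dropped in already), then turn it clockwise to run it down until it clamps the upper plate snugly. Do not force it where it will not turn, do not disturb the other goods, and let go of it.

Things in the scene. Friction and masses are not known exactly. Their poses are not given: they have to be found in the camera images.
- nut: brass wing nut, 150 g, upright on the table. Round hub 43 mm across, 46 mm tall, open below (bore 33 mm; from 22 mm up only 10 mm), with a flat upright wing on top: 50 mm long along the nut's x, 10 mm thick along y, from 46 to 71 mm above the underside. Origin: centre of the underside, z up the axis. In the bore, 9 mm up, 3 teeth 4 mm thick ride on the screw's thread
- nut_wing (a point): point on the nut's axis in the wing, 58 mm above the nut's underside. Finger-tight (snug) is a turning moment of 0.2 to 0.35 N m; jammed or tight, the moment grows by about 0.3 N m for each 5 degrees turned; above about 0.45 N m the thread is damaged
- stand: two-tier steel serving stand, fixed. Lower tier 222 mm across (rim up to 38 mm), shoulder at 105 mm carrying the loose upper plate, above it an upright screw 28 mm across the threads. Origin: under the foot, on the screw's axis. Three-start thread, 24 mm per turn; clockwise from above runs the nut down. The direction of the thread starts is not known and unrelated to the stand's axes
- stud_tip (a point): tip of the screw on its axis, 151.3 mm above the stand's origin: a guide pin 8 mm thick with a tapered end (3 mm wide) that enters the nut's 10 mm upper bore; 22 mm below the tip the 28 mm wide threads begin
- thread_top (a point): point on the screw's axis, 121.3 mm above the stand's origin: highest place of the nut's underside when its teeth rest on top of the first turns. Set down, the nut rests 116.5 to 122 mm up. Clockwise it soon jams on a stop tooth there; counter-clockwise (100 degrees at most) it climbs to this point, then drops 7 mm into the thread mouth
- thread_mouth (a point): point on the screw's axis, 114.2 mm above the stand's origin: where the nut's underside lies once its teeth have dropped into the thread mouth. A stop tooth blocks it a few degrees further back. From here 80 to 105 degrees clockwise bring the underside down onto the plate (109 mm above the stand's origin), where it tightens and holds by friction
- plate: loose round steel upper plate, 176 mm across the rim, 350 g, lying level on the stand's shoulder around the screw. Origin: centre of its underside (105 mm above the table); at the nut it is 4 mm thick, its rim is 12 mm high
- jar: bystander: squat green glass jar, 56 mm across, 75 mm tall; origin centre of underside
- vase: bystander: blue ceramic vase, 80 mm across, 150 mm tall; origin centre of underside
- bowl: bystander: white bowl, 110 mm across, 45 mm tall; origin centre of underside
- tin: bystander: round copper tin, 64 mm across, 30 mm tall; origin centre of underside
- candlestick: bystander: brass candlestick, 76 mm across, 130 mm tall; origin centre of underside
- knob: bystander: small round brass knob without wing, 40 mm across, 36 mm tall; origin centre of underside
Mind the look-alikes: they are no part of the job. Leave any pink or turquoise look-alike of the nut alone.

How it is judged:
By the outcome, as a careful person would: the job done as asked, in the order asked, and still so for the second after the job is handed in, with the robot touching nothing.
It also fails if it takes over 72 s, if anything falls off the work surface, if the arm or the gripper's body presses on something with over 40 N, if the wrist force passes 120 N, or if a joint passes its speed limit or range.

## Working session

There is one attempt and no reset: what is moved stays moved. The work goes in short steps, Python scripts to look and compute and a shell command to move; the robot and the scene stay as the last step left them, time stands still between calls to the robot, and variables do not carry over. Pictures are saved under pics/ and viewed, at most 10 in all, crops included, and the job is handed in when it is done.

```bash
mkdir -p pics; ls; python3 - <<'E'
from rig import bot, vision, workorder
import cv2,numpy as np
s=bot.read_state();print({k:np.round(v,3).tolist() for k,v in s.items()}, bot.tip_extent)
for n in("side","top"):
    im=vision.capture(n);cv2.imwrite(f"pics/{n}0.png",im[:,:,::-1])
    m=vision.camera_model(n);print({k:np.round(v,4).tolist() if not isinstance(v,str) else v for k,v in m.items()})
E
```

```text
pics
{'time_s': 0.0, 'joint_positions': [58.756, 30.278, 82.156, -0.001, 67.688, -10.227], 'qvel': [-0.023, -0.041, 0.03, -0.053, -0.068, -0.016], 'tau': [-0.001, -44.005, -17.659, 0.063, 0.058, -0.0], 'position': [0.224, 0.583, 0.197], 'tcp_rot': [[-0.933, 0.359, -0.001], [0.359, 0.933, -0.002], [0.0, -0.002, -1.0]], 'force': [0.163, -0.201, -0.81], 'moment': [-0.002, -0.029, -0.028], 'grasp_force': 0.0, 'opening': 1.003} 0.008
{'camera_matrix': [[364.6271, 0.0, 253.9263], [0.0, 364.6271, 189.8196], [0.0, 0.0, 1.0]], 'camera_from_world': [[-0.8277, -0.5611, -0.0025, 0.4497], [0.4344, -0.6436, 0.6302, -0.3482], [-0.3552, 0.5205, 0.7764, -0.6839], [0.0, 0.0, 0.0, 1.0]]}
{'camera_matrix': [[354.2822, 0.0, 257.2007], [0.0, 354.2822, 189.3156], [0.0, 0.0, 1.0]], 'camera_from_world': [[-0.029, -0.9995, 0.0099, -0.0297], [0.9809, -0.0265, 0.1925, -0.6035], [-0.1922, 0.0153, 0.9812, -0.7944], [0.0, 0.0, 0.0, 1.0]]}
```

View pics/top0.png

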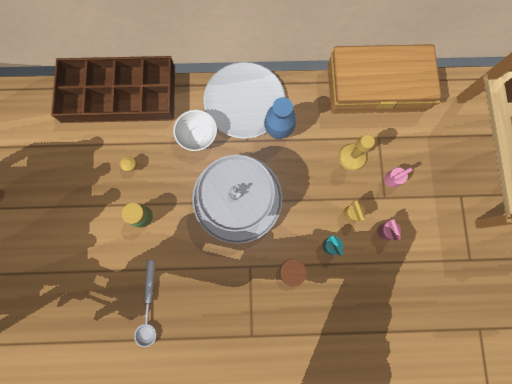

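View pics/side0.png

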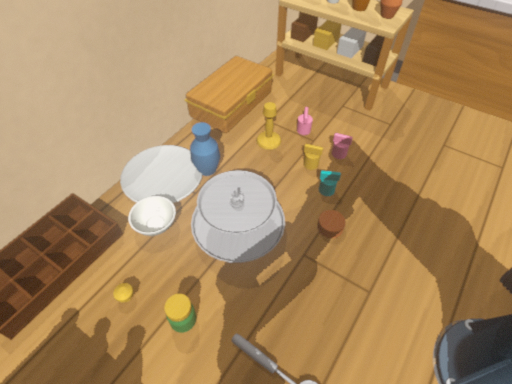

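Top view: the yellow wing nut is at about (355,212), the stand's plate at (237,193) and the candlestick at (355,155). Side view: the nut is at (312,157) and the screw tip at about (237,188). I'll measure these next.

```bash
cat > h.py <<'E'
import numpy as np, cv2
from rig import bot, vision, workorder
M={n:vision.camera_model(n) for n in("side","top")}
def ray(n,u,v):
    m=M[n];K=np.array(m["camera_matrix"]);T=np.array(m["camera_from_world"])
    p=cv2.undistortPoints(np.array([[[u,v]]],float),K,np.array(m.get("distortion",[0.]*5),float).ravel())[0,0]
    R=T[:3,:3];d=R.T@np.array([p[0],-p[1],-1]);return -R.T@T[:3,3],d/np.linalg.norm(d)
def plane(n,u,v,z):
    c,d=ray(n,u,v);return c+d*(z-c[2])/d[2]
def proj(n,p):
    m=M[n];T=np.array(m["camera_from_world"]);q=T[:3,:3]@p+T[:3,3];K=np.array(m["camera_matrix"])
    u=K@np.array([q[0],-q[1],-q[2]]);return u[:2]/u[2]
def tri(a,b):
    c1,d1=ray("side",*a);c2,d2=ray("top",*b)
    s=np.linalg.lstsq(np.c_[d1,-d2],c2-c1,rcond=None)[0]
    p,q=c1+s[0]*d1,c2+s[1]*d2;return (p+q)/2,np.linalg.norm(p-q)
def crop(n,u,v,r,k,im=None):
    im=vision.capture(n) if im is None else im
    return cv2.resize(im[int(v-r):int(v+r),int(u-r):int(u+r)],None,fx=k,fy=k,interpolation=cv2.INTER_CUBIC)[:,:,::-1]
E
python3 - <<'E'
from h import *
print(M["top"].keys())
t=cv2.imread("pics/top0.png")[:,:,::-1];s=cv2.imread("pics/side0.png")[:,:,::-1]
a=np.hstack([crop("top",355,212,20,10,t),crop("side",312,157,20,10,s)])
b=np.hstack([crop("top",240,190,20,10,t),crop("side",237,196,20,10,s)])
cv2.imwrite("pics/c1.png",np.vstack([a,b])[:, :800] if 0 else cv2.resize(np.vstack([a,b]),(600,600)))
E
```

```text
dict_keys(['camera_matrix', 'camera_from_world'])
```

View pics/c1.png

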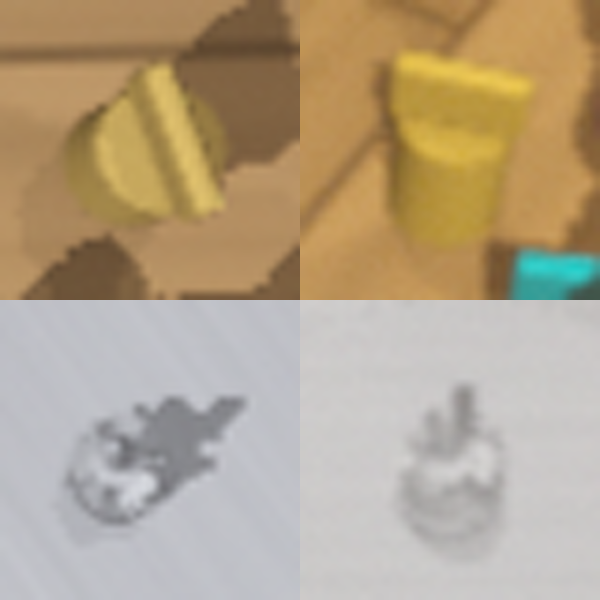

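Crops (7.5x): the nut's wing top is centred at about (359.5,210) in top and (313.7,147) in side. The screw's pin tip in side is at about (238.5,187); in top the screw body is around (235,191).

```bash
python3 - <<'E'
from h import *
t=cv2.imread("pics/top0.png");s=cv2.imread("pics/side0.png")
f=lambda ox,oy,x,y:(ox+x/7.5-.5,oy+y/7.5-.5)
# wing ends (mid of short edges of top face)
e1t,e2t=f(335,192,159,64),f(335,192,214,211); e1s,e2s=f(292,137,98,62),f(292,137,232,88)
for z in [.071]:
    P=[plane("top",*e1t,z),plane("top",*e2t,z)];Q=[plane("side",*e1s,z),plane("side",*e2s,z)]
    for X in(P,Q):
        d=X[1]-X[0];print("wing",np.round(X,4).tolist(),"mid",np.round((X[0]+X[1])/2,4),"len",np.linalg.norm(d),"ang",np.degrees(np.arctan2(d[1],d[0])))
print("tri",tri(np.mean([e1s,e2s],0),np.mean([e1t,e2t],0)))
# stand: low-saturation blob
for n,im,c in(("top",t,(237,193)),("side",s,(237,210))):
    hsv=cv2.cvtColor(im,cv2.COLOR_BGR2HSV);m=((hsv[...,1]<45)&(hsv[...,2]>60)).astype(np.uint8)*255
    m=cv2.morphologyEx(m,cv2.MORPH_OPEN,np.ones((3,3)))
    cs,_=cv2.findContours(m,cv2.RETR_EXTERNAL,cv2.CHAIN_APPROX_NONE)
    for k in cs:
        if cv2.contourArea(k)>2000 and cv2.pointPolygonTest(k,c,False)>0:
            x=k[:,0].astype(float)+0.0
            for z,r in((.038,.111),(.117,.088)):
                W=np.array([plane(n,*p,z)[:2] for p in x])
                # robust circle of known radius
                from scipy.optimize import least_squares
                c0=W.mean(0);q=least_squares(lambda a:np.hypot(*(W-a[:2]).T)-a[2],[*c0,r],loss="soft_l1",f_scale=.002)
                q2=least_squares(lambda a:np.hypot(*(W-a[:2]).T)-r,c0,loss="soft_l1",f_scale=.002)
                print(n,z,cv2.boundingRect(k),q.x.round(4),q2.x.round(4),np.median(abs(q2.fun)))
# tip from side
u=f(217,176,163,85);print("tip side",plane("side",*u,.151))
print("thr top",plane("top",*f(220,170,113,465),.122))
E
```

```text
wing [[0.5679, -0.2786, 0.071], [0.521, -0.292, 0.071]] mid [ 0.5444 -0.2853  0.071 ] len 0.04873388180437716 ang -164.07926000483474
wing [[0.5667, -0.2759, 0.071], [0.5211, -0.2908, 0.071]] mid [ 0.5439 -0.2834  0.071 ] len 0.047994439439066186 ang -161.90277937587055
tri (array([ 0.54477149, -0.28615364,  0.06822004]), np.float64(0.0001948026891722132))
top 0.038 (192, 155, 90, 89) [0.5871 0.0031 0.1093] [0.5872 0.0031] 0.00174249039392331
top 0.117 (192, 155, 90, 89) [ 5.734e-01 -3.000e-04  9.930e-02] [ 5.706e-01 -5.000e-04] 0.010930940537853914
side 0.038 (191, 170, 94, 93) [ 0.6006 -0.0133  0.1245] [ 0.5923 -0.0029] 0.0048029843177693765
side 0.117 (191, 170, 94, 93) [0.5652 0.0307 0.1107] [0.5595 0.0394] 0.016285837200734635
tip side [ 0.58763251 -0.00640842  0.151     ]
thr top [0.4979191  0.00628791 0.122     ]
```

```bash
python3 - <<'E'
from h import *
f=lambda ox,oy,x,y:(ox+x/7.5-.5,oy+y/7.5-.5)
print("thr top",plane("top",*f(220,170,113,165),.122))
print("side tip px obs",f(217,176,163,85))
for z in(.1513,.129,.109):
    for n in M: print(n,z,proj(n,np.array([.5872,.0031,z])))
im={n:cv2.imread(f"pics/{n}0.png")[:,:,::-1] for n in M}
o=np.hstack([crop("top",237,190,15,20,im["top"]),crop("side",238,194,15,20,im["side"])])
for n,(u,v),off in(("top",(237,190),0),("side",(238,194),600)):
    for z,r in((.1513,.0015),(.1293,.014),(.109,.014)):
        for a in np.linspace(0,2*np.pi,60):
            q=proj(n,np.array([.5872+r*np.cos(a),.0031+r*np.sin(a),z]));x=(q[0]+.5-(u-15))*20+off;y=(q[1]+.5-(v-15))*20
            o=np.ascontiguousarray(o);cv2.circle(o,(int(x),int(y)),2,(0,0,255),-1)
cv2.imwrite("pics/c2.png",cv2.resize(o,(800,400)))
E
```

```text
thr top [0.58643379 0.00481057 0.122     ]
side tip px obs (238.23333333333335, 186.83333333333334)
side 0.1513 [235.77821682 189.69705944]
top 0.1513 [234.63789659 188.57608468]
side 0.129 [236.20162685 196.17959004]
top 0.129 [235.16993455 190.54538329]
side 0.109 [236.56589846 201.75669428]
top 0.109 [235.62235029 192.21996619]
```

View pics/c2.png

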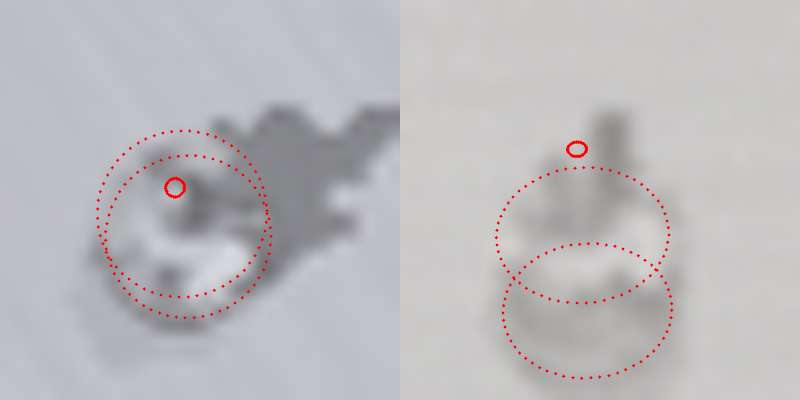

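The dark bar beside the screw in the side view is the shadow. The fitted circles agree with the stand's axis at about (0.5865, 0.003). The nut is at about (0.5445, -0.2847), wing at 17°. Next is a helper that converts goals into tool-axis shifts, and the first transit.

```bash
cat > go.py <<'E'
import sys
from h import *
from scipy.spatial.transform import Rotation as Ro
# usage: go.py x y z yaw : prints tool-frame shift (mm) and rotvec (rad) from the present pose
s=bot.read_state();R=np.array(s["tcp_rot"]);p=np.array(s["position"])
yaw=np.degrees(np.arctan2(R[1,0],R[0,0]))
print("t",s["time_s"],"p",p.round(4),"yaw",round(yaw,1),"F",np.round(s["force"],1),"M",np.round(s["moment"],2),"open",round(float(s["opening"]),3),"grip",s["grasp_force"],"j6",round(s["joint_positions"][5],1))
if len(sys.argv)>4:
    x,y,z,a=map(float,sys.argv[1:5]);r=np.radians(a)
    G=np.array([[np.cos(r),np.sin(r),0],[np.sin(r),-np.cos(r),0],[0,0,-1]])
    print("xyz",(R.T@(np.array([x,y,z])-p)*1000).round(1),"rot",Ro.from_matrix(R.T@G).as_rotvec().round(4))
E
python3 -m handwheel '[{"xyz":[-40,-46,-30],"delta_rot":[0,0,0.16],"hand":0.1},{"xyz":[-81,-92,-60],"delta_rot":[0,0,0.32],"hand":0.1},{"xyz":[-122,-138,-60],"delta_rot":[0,0,0.48],"hand":0.1},{"xyz":[-163,-184,-60],"delta_rot":[0,0,0.65],"hand":0.1},{"xyz":[-204,-230,-60],"delta_rot":[0,0,0.82],"hand":0.1}]'
python3 go.py 0.5445 -0.2847 0.2 17
python3 - <<'E'
from h import *
print(plane("top",333,246,.07),plane("top",390,230,.07),plane("top",367,142,.13),plane("top",398,175,.06))
E
```

```text
time_s: 0.72
position: [0.3296, 0.3011, 0.2577]
tcp_rot: [[-0.37, 0.929, 0.001], [0.929, 0.37, 0.0], [-0.0, 0.001, -1.0]]
force: [1.1, -0.5, 0.5]
opening: 0.521
grasp_force: 0.0
t 0.725 p [0.3296 0.3011 0.2577] yaw 111.7 F [ 1.1 -0.5  0.5] M [-0.03 -0.04  0.01] open 0.521 grip 0.0 j6 6.3
xyz [-623.7  -17.2   57.8] rot [ 5.0000e-04 -3.0000e-04  1.6532e+00]
[ 0.46217326 -0.21749835  0.07      ] [ 0.49517138 -0.35326347  0.07      ] [ 0.69112574 -0.29783847  0.13      ] [ 0.62839022 -0.39019844  0.06      ]
```

```bash
python3 -m handwheel '[{"xyz":[-60,0,0],"delta_rot":[0,0,0.16],"hand":0.1},{"xyz":[-120,0,0],"delta_rot":[0,0,0.32],"hand":0.1},{"xyz":[-180,-5,0],"delta_rot":[0,0,0.48],"hand":0.1},{"xyz":[-240,-5,0],"delta_rot":[0,0,0.65],"hand":0.1},{"xyz":[-300,-5,0],"delta_rot":[0,0,0.82],"hand":0.1}]' >/dev/null
python3 go.py 0.5445 -0.2847 0.15 17
```

```text
t 1.35 p [0.4372 0.021  0.2576] yaw 64.7 F [ 1.2 -0.1 -0.3] M [-0.07  0.06  0.02] open 0.452 grip 0.0 j6 13.4
xyz [-230.5  227.7  107.5] rot [-2.00e-04 -3.00e-04  8.32e-01]
```

```bash
python3 -m handwheel '[{"xyz":[-42,42,0],"delta_rot":[0,0,0.16],"hand":0.1},{"xyz":[-84,83,0],"delta_rot":[0,0,0.32],"hand":0.1},{"xyz":[-126,124,30],"delta_rot":[0,0,0.48],"hand":0.1},{"xyz":[-168,166,50],"delta_rot":[0,0,0.64],"hand":0.1},{"xyz":[-210,207,70],"delta_rot":[0,0,0.80],"hand":0.1}]' >/dev/null
python3 -m handwheel '[{"xyz":[0,0,0],"delta_rot":[0,0,0],"hand":0.1},{"xyz":[0,0,0],"delta_rot":[0,0,0],"hand":0.1},{"xyz":[0,0,0],"delta_rot":[0,0,0],"hand":0.1},{"xyz":[0,0,0],"delta_rot":[0,0,0],"hand":0.1},{"xyz":[0,0,0],"delta_rot":[0,0,0],"hand":0.1}]' >/dev/null
python3 go.py 0.5445 -0.2847 0.115 17
```

```text
t 2.6 p [ 0.5352 -0.2514  0.1893] yaw 19.3 F [-0.4 -0.4  0.2] M [-0.05  0.07  0.03] open 0.45 grip 0.0 j6 34.8
xyz [-2.2 34.4 74.3] rot [ 0.0007 -0.0005  0.0394]
```

```bash
python3 -m handwheel '[{"xyz":[-2,34,0],"delta_rot":[0,0,0.04],"hand":0.1},{"xyz":[-2,34,40],"delta_rot":[0,0,0.04],"hand":0.1},{"xyz":[-2,34,74],"delta_rot":[0,0,0.04],"hand":0.1},{"xyz":[-2,34,74],"delta_rot":[0,0,0.04],"hand":0.1},{"xyz":[-2,34,74],"delta_rot":[0,0,0.04],"hand":0.1}]' >/dev/null
python3 go.py 0.5445 -0.2847 0.0565 17
python3 - <<'E'
from h import *
cv2.imwrite("pics/c3.png",np.hstack([crop("top",357,205,25,8),crop("side",315,145,25,8)]))
s=bot.read_state();p=np.array(s["position"])
for n in M: print(n,proj(n,p+[0,0,-.008]))
E
```

```text
t 3.225 p [ 0.5452 -0.2853  0.1159] yaw 16.9 F [ 0.3 -0.1 -0.1] M [-0.08  0.13 -0.03] open 0.449 grip 0.0 j6 35.1
xyz [-0.6 -0.9 59.4] rot [ 0.0018 -0.0013 -0.0015]
side [315.114693   135.21070178]
top [364.35547703 207.01182343]
```

View pics/c3.png

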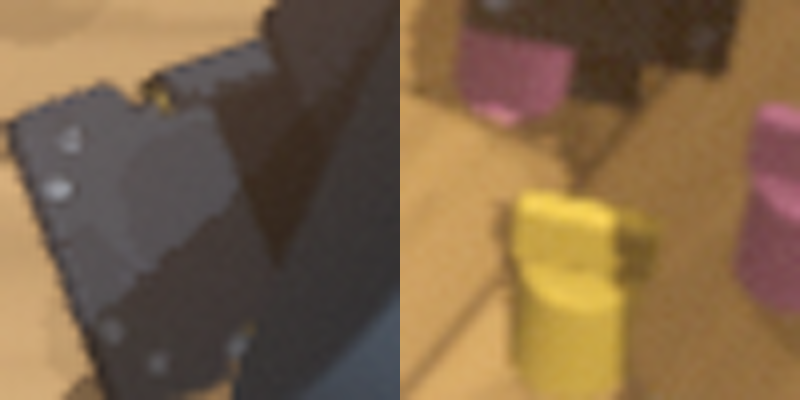

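The side view shows the nut standing free below the raised gripper, with the jaws roughly centred above it. I'll go down and grip.

```bash
python3 -m handwheel '[{"xyz":[-0.5,-1,20],"delta_rot":[0,0,0],"hand":0.1},{"xyz":[-0.5,-1,40],"delta_rot":[0,0,0],"hand":0.1},{"xyz":[-0.5,-1,52],"delta_rot":[0,0,0],"hand":0.1},{"xyz":[-0.5,-1,59],"delta_rot":[0,0,0],"hand":0.1},{"xyz":[-0.5,-1,59],"delta_rot":[0,0,0],"hand":0.1}]' | tail -4
python3 go.py 0.5445 -0.2847 0.0565 17
python3 -m handwheel '[{"xyz":[0,0,0],"delta_rot":[0,0,0],"hand":0.7},{"xyz":[0,0,0],"delta_rot":[0,0,0],"hand":1},{"xyz":[0,0,0],"delta_rot":[0,0,0],"hand":1},{"xyz":[0,0,0],"delta_rot":[0,0,0],"hand":1},{"xyz":[0,0,0],"delta_rot":[0,0,0],"hand":1}]' >/dev/null
python3 go.py 0.5865 0.003 0.235 17
```

```text
tcp_rot: [[0.957, 0.291, 0.0], [0.291, -0.957, -0.0], [0.0, 0.0, -1.0]]
force: [0.5, 0.3, -0.2]
opening: 0.45
grasp_force: 0.0
t 3.95 p [ 0.5436 -0.2842  0.0557] yaw 16.9 F [ 0.5  0.3 -0.2] M [-0.09  0.19 -0.03] open 0.45 grip 0.0 j6 35.1
xyz [ 0.7  0.7 -0.8] rot [ 0.0001 -0.     -0.0018]
t 4.575 p [ 0.5435 -0.2841  0.0557] yaw 16.9 F [-0.1  0.   0.4] M [-0.08  0.18  0.02] open 0.025 grip 0.0 j6 35.1
xyz [ 124.5 -262.3 -179.3] rot [ 0.0001 -0.     -0.0019]
```

```bash
python3 - <<'E'
from h import *
cv2.imwrite("pics/c4.png",np.hstack([crop("top",357,205,25,8),crop("side",315,145,25,8)]))
E
```

```text
(no output)
```

View pics/c4.png

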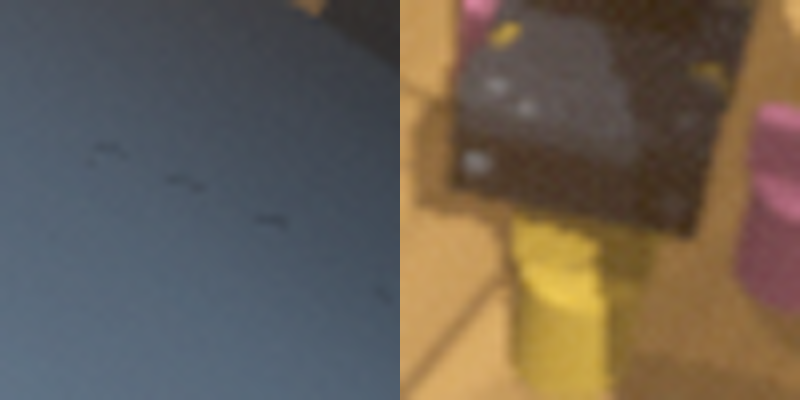

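The picture doesn't settle it: the dark box with corners at about (297,143) and (327,150) in side pixels hides the wing top. I'll compare it with the expected gripper geometry.

```bash
python3 - <<'E'
from h import *
s=bot.read_state();p=np.array(s["position"]);R=np.array(s["tcp_rot"])
print(s["opening"],s["grasp_force"])
for n,o in(("side",(290,120)),("top",(332,180))):
  for l,v in dict(tip=[0,0,.008],grasp=[0,0,-.011],b1=[.0375,.095,-.062],b2=[-.0375,.095,-.062],b3=[.0375,-.095,-.062],b4=[-.0375,-.095,-.062],f1=[.0095,.02,.008],f2=[.0095,-.02,.008]).items():
    q=proj(n,p+R@np.array(v));print(n,l,q.round(1),((q-o)*8).round())
E
python3 -m handwheel '[{"xyz":[0,0,0],"delta_rot":[0,0,0],"hand":1},{"xyz":[0,0,0],"delta_rot":[0,0,0],"hand":1},{"xyz":[0,0,0],"delta_rot":[0,0,0],"hand":1},{"xyz":[0,0,0],"delta_rot":[0,0,0],"hand":1},{"xyz":[0,0,0],"delta_rot":[0,0,0],"hand":1}]'
```

```text
0.006716248845238332 0.0
side tip [312.7 152.6] [181. 261.]
side grasp [313.5 147.6] [188. 221.]
side b1 [309.2 108. ] [154. -96.]
side b2 [336.6 113.2] [372. -55.]
side b3 [293.1 155.6] [ 25. 285.]
side b4 [323.8 162.2] [270. 338.]
side f1 [310.7 146.9] [166. 216.]
side f2 [307.7 157. ] [141. 296.]
top tip [356.1 211.5] [192. 252.]
top grasp [358.3 210.4] [211. 244.]
top b1 [397.7 178.6] [526. -11.]
top b2 [410.9 209.8] [631. 238.]
top b3 [319.1 204.9] [-103.  199.]
top b4 [331.1 237.1] [ -7. 457.]
top f1 [362.3 205.2] [242. 202.]
top f2 [346.9 210.4] [119. 243.]
time_s: 5.3
position: [0.5435, -0.2841, 0.0556]
tcp_rot: [[0.957, 0.291, -0.0], [0.291, -0.957, -0.0], [-0.0, 0.0, -1.0]]
force: [-0.1, -1.4, -0.1]
opening: 0.005
grasp_force: 0.0
```

```bash
python3 -m handwheel '[{"xyz":[0,0,-30],"delta_rot":[0,0,0],"hand":1},{"xyz":[0,0,-70],"delta_rot":[0,0,0],"hand":0.8},{"xyz":[0,0,-100],"delta_rot":[0,0,0],"hand":0.6},{"xyz":[0,0,-100],"delta_rot":[0,0,0],"hand":0.1},{"xyz":[0,0,-100],"delta_rot":[0,0,0],"hand":0.1}]'
python3 - <<'E'
from h import *
s=bot.read_state();p=np.array(s["position"]);R=np.array(s["tcp_rot"])
o=[]
for n,u0,v0 in(("top",290,90),("side",250,40)):
    im=vision.capture(n)[v0:v0+180,u0:u0+130,::-1];im=cv2.resize(im,None,fx=3,fy=3,interpolation=cv2.INTER_CUBIC)
    for l,v in dict(tip=[0,0,.008],b1=[.0375,.095,-.062],b2=[-.0375,.095,-.062],b3=[.0375,-.095,-.062],b4=[-.0375,-.095,-.062],f1=[.0,.025,.008],f2=[.0,-.025,.008]).items():
        q=(proj(n,p+R@np.array(v))-[u0,v0])*3;cv2.circle(im,tuple(int(a) for a in q),3,(0,0,255),-1);cv2.putText(im,l,tuple(int(a) for a in q),0,.4,(0,255,0))
    o.append(im)
cv2.imwrite("pics/c5.png",np.hstack(o))
E
```

```text
time_s: 5.92
position: [0.5428, -0.2836, 0.1547]
tcp_rot: [[0.957, 0.291, -0.001], [0.291, -0.957, 0.001], [-0.001, -0.001, -1.0]]
force: [-0.2, -0.1, -0.7]
opening: 0.337
grasp_force: 0.0
```

View pics/c5.png

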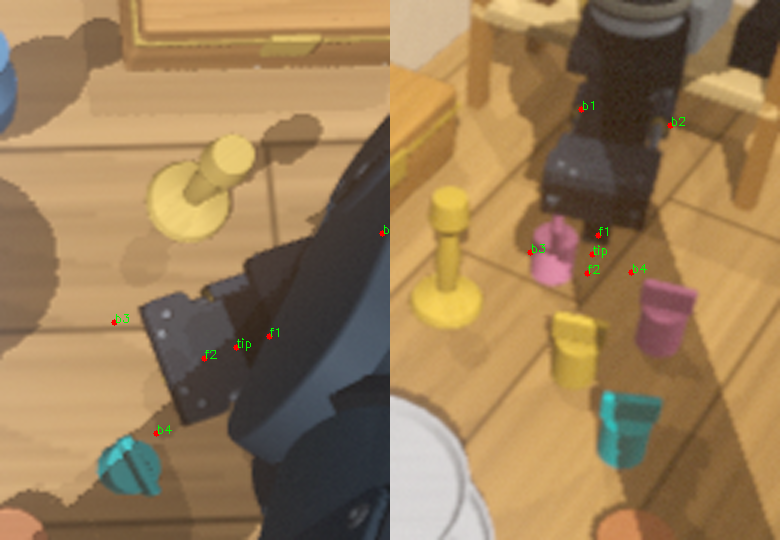

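Here the gripper body appears clearly higher and further away than the reported pose predicts. Its near bottom corners are at top (337,191.5) and (351.5,231.5), side (301.5,110) and (335,116.5). I'll triangulate them.

```bash
python3 - <<'E'
from h import *
s=bot.read_state();p=np.array(s["position"]);R=np.array(s["tcp_rot"])
for a,b in(((301.5,110),(337,191.5)),((335,116.5),(351.5,231.5))):
    q,e=tri(a,b);print(q.round(4),e.round(4),"in tool",(R.T@(q-p)).round(4))
s0=[(p+R@np.array(v)).round(4) for v in([.0375,-.095,-.062],[-.0375,-.095,-.062])];print(s0)
E
```

```text
[ 0.5537 -0.1936  0.2483] 0.0072 in tool [ 0.0366 -0.0829 -0.0942]
[ 0.4811 -0.2135  0.2495] 0.0022 in tool [-0.0386 -0.085  -0.0952]
[array([ 0.5509, -0.1817,  0.2161]), array([ 0.4792, -0.2035,  0.2163])]
```

```bash
python3 -m handwheel '[{"xyz":[0,0,30],"delta_rot":[0,0,0],"hand":-0.2},{"xyz":[0,0,60],"delta_rot":[0,0,0],"hand":-0.2},{"xyz":[0,0,90],"delta_rot":[0,0,0],"hand":-0.2},{"xyz":[0,0,99],"delta_rot":[0,0,0],"hand":-0.2},{"xyz":[0,0,99],"delta_rot":[0,0,0],"hand":-0.2}]' |grep -E "pos|for"
python3 -m handwheel '[{"xyz":[0,0,1],"delta_rot":[0,0,0],"hand":-0.2},{"xyz":[0,0,2],"delta_rot":[0,0,0],"hand":-0.2},{"xyz":[0,0,3],"delta_rot":[0,0,0],"hand":-0.2},{"xyz":[0,0,4],"delta_rot":[0,0,0],"hand":-0.2},{"xyz":[0,0,5],"delta_rot":[0,0,0],"hand":-0.2}]' |grep -E "pos|for"
python3 -m handwheel '[{"xyz":[0,0,1],"delta_rot":[0,0,0],"hand":-0.2},{"xyz":[0,0,2],"delta_rot":[0,0,0],"hand":-0.2},{"xyz":[0,0,3],"delta_rot":[0,0,0],"hand":-0.2},{"xyz":[0,0,4],"delta_rot":[0,0,0],"hand":-0.2},{"xyz":[0,0,4],"delta_rot":[0,0,0],"hand":-0.2}]' |grep -E "pos|for|open"
python3 - <<'E'
from h import *
o=[]
for n,u0,v0 in(("top",290,150),("side",260,80)):
    im=vision.capture(n)[v0:v0+100,u0:u0+100,::-1];o.append(cv2.resize(im,None,fx=4,fy=4,interpolation=cv2.INTER_CUBIC))
cv2.imwrite("pics/c6.png",np.hstack(o))
E
```

```text
position: [0.543, -0.2838, 0.0556]
force: [-0.0, 0.0, 0.5]
grasp_force: 0.0
position: [0.5436, -0.2842, 0.0517]
force: [0.2, -0.2, 0.6]
grasp_force: 0.0
position: [0.5435, -0.2841, 0.0475]
force: [1.3, -0.2, -0.0]
opening: 0.6
grasp_force: 0.0
```

View pics/c6.png

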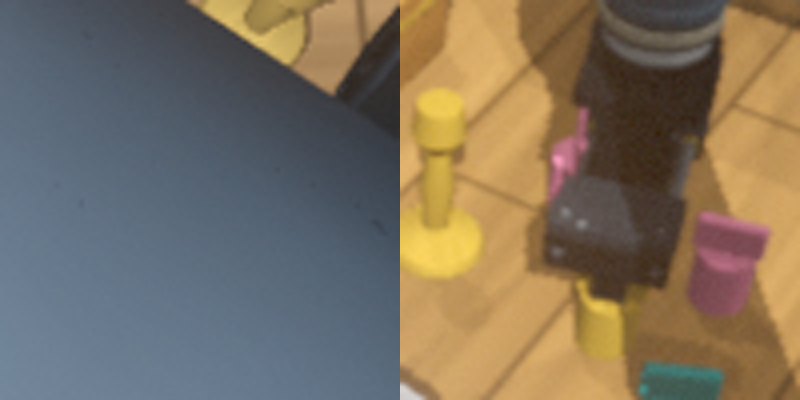

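The side view now shows the near fingertip at about (313,155), in front of the wing, so the real tips are about 3 cm higher than the reading. I'll half-close and feel downward for the hub's top.

```bash
python3 -m handwheel '[{"xyz":[0,0,0],"delta_rot":[0,0,0],"hand":0.16},{"xyz":[0,0,1],"delta_rot":[0,0,0],"hand":0.16},{"xyz":[0,0,2],"delta_rot":[0,0,0],"hand":0.16},{"xyz":[0,0,3],"delta_rot":[0,0,0],"hand":0.16},{"xyz":[0,0,4],"delta_rot":[0,0,0],"hand":0.16}]' |grep -E "pos|for|open"
python3 -m handwheel '[{"xyz":[0,0,1],"delta_rot":[0,0,0],"hand":0.16},{"xyz":[0,0,2],"delta_rot":[0,0,0],"hand":0.16},{"xyz":[0,0,3],"delta_rot":[0,0,0],"hand":0.16},{"xyz":[0,0,4],"delta_rot":[0,0,0],"hand":0.16},{"xyz":[0,0,5],"delta_rot":[0,0,0],"hand":0.16}]' |grep -E "pos|for|open"
python3 -m handwheel '[{"xyz":[0,0,1],"delta_rot":[0,0,0],"hand":0.16},{"xyz":[0,0,2],"delta_rot":[0,0,0],"hand":0.16},{"xyz":[0,0,3],"delta_rot":[0,0,0],"hand":0.16},{"xyz":[0,0,4],"delta_rot":[0,0,0],"hand":0.16},{"xyz":[0,0,4],"delta_rot":[0,0,0],"hand":0.16}]' |grep -E "pos|for|open"
python3 go.py 0.5445 -0.2847 0.03 17; python3 -c "
from h import *
print(bot.read_state()['joint_positions'])"
```

```text
position: [0.5435, -0.2841, 0.0435]
force: [0.1, 1.0, 0.6]
opening: 0.422
grasp_force: 0.0
position: [0.5435, -0.2842, 0.0385]
force: [-0.2, -0.2, 0.8]
opening: 0.421
grasp_force: 0.0
position: [0.5435, -0.2841, 0.0345]
force: [-0.4, -0.3, -0.3]
opening: 0.419
grasp_force: 0.0
t 9.875 p [ 0.5435 -0.2841  0.0345] yaw 16.9 F [-0.4 -0.3 -0.3] M [-0.04  0.19  0.05] open 0.419 grip 0.0 j6 35.1
xyz [0.8 0.9 4.5] rot [-0.0002  0.0001 -0.0019]
[-3.80253233e+01  4.16806563e+01  9.07425227e+01  2.85883332e-04
  4.75886601e+01  3.50837001e+01]
```

```bash
for i in 1 2; do :; done
python3 -m handwheel '[{"xyz":[0,0,1],"delta_rot":[0,0,0],"hand":0.16},{"xyz":[0,0,2],"delta_rot":[0,0,0],"hand":0.16},{"xyz":[0,0,3],"delta_rot":[0,0,0],"hand":0.16},{"xyz":[0,0,3],"delta_rot":[0,0,0],"hand":0.16},{"xyz":[0,0,3],"delta_rot":[0,0,0],"hand":0.16}]' |grep -E "pos|^for"
python3 -m handwheel '[{"xyz":[0,0,0],"delta_rot":[0,0,0],"hand":0.5},{"xyz":[0,0,0],"delta_rot":[0,0,0],"hand":1},{"xyz":[0,0,0],"delta_rot":[0,0,0],"hand":1},{"xyz":[0,0,0],"delta_rot":[0,0,0],"hand":1},{"xyz":[0,0,0],"delta_rot":[0,0,0],"hand":1}]' |grep -E "pos|for|open"
python3 go.py
```

```text
position: [0.5436, -0.2842, 0.0316]
force: [0.4, -0.4, 0.4]
position: [0.5433, -0.284, 0.0314]
force: [-0.6, -0.3, -1.8]
opening: 0.113
grasp_force: 29.9
t 11.125 p [ 0.5433 -0.284   0.0314] yaw 16.9 F [-0.6 -0.3 -1.8] M [-0.02  0.14 -0.04] open 0.113 grip 29.941985607147217 j6 35.1
```

The jaws have the wing: opening 0.113 is about 9.8 mm, at 30 N. I'll measure the nut now against the start picture with a hub-bottom fit in the side view.

```bash
cat >> h.py <<'E'
from scipy.optimize import least_squares
def nutfit(im,guess,z):
    """x,y of the nut's underside at height z: lowest part of the yellow hub in the side view"""
    hsv=cv2.cvtColor(im,cv2.COLOR_RGB2HSV);m=((abs(hsv[...,0].astype(int)-25)<5)&(hsv[...,1]>165)&(hsv[...,2]>70)).astype(np.uint8)
    g=proj("side",np.array([*guess,z+.015]));k,L,st,_=cv2.connectedComponentsWithStats(m)
    w=[(np.hypot(*(np.argwhere(L==i)-g[::-1]).T).min(),i) for i in range(1,k) if st[i,4]>20];i=min(w)[1]
    r,c=np.where(L==i);vb=r.max()
    mids=[(c[r==v].min()+c[r==v].max())/2 for v in range(vb-9,vb-3)];wd=[np.ptp(c[r==v])+1 for v in range(vb-9,vb-3)]
    u=np.median(mids);a=np.linspace(0,2*np.pi,60)
    # axis line leans: take u at the ellipse's centre row
    def f(q):
        P=np.array([proj("side",np.array([q[0]+.0215*np.cos(t),q[1]+.0215*np.sin(t),z])) for t in a])
        c1=proj("side",np.array([*q,z]));c2=proj("side",np.array([*q,z+.02]));vm=vb-6
        return [c1[0]+(c2[0]-c1[0])*(vm-c1[1])/(c2[1]-c1[1])-u,P[:,1].max()-(vb+.5)]
    return least_squares(f,guess).x,st[i],wd,vb,u
E
python3 - <<'E'
from h import *
im=cv2.imread("pics/side0.png")[:,:,::-1].copy();print(nutfit(im,(.5445,-.2847),0.))
im=vision.capture("side");print(nutfit(im,(.5445,-.2847),0.))
s=cv2.cvtColor(im,cv2.COLOR_RGB2HSV)[160:172:3,306:320:3];print(s.tolist())
E
```

```text
(array([ 0.54495475, -0.29135058]), array([304, 144,  18,  25, 280], dtype=int32), [np.int64(13), np.int64(14), np.int64(10), np.int64(12), np.int64(12), np.int64(12)], np.int64(168), np.float64(311.5))
(array([ 0.54670412, -0.29017055]), array([305, 154,  11,  15,  82], dtype=int32), [np.int64(5), np.int64(6), np.int64(6), np.int64(11), np.int64(10), np.int64(10)], np.int64(168), np.float64(310.75))
[[[21, 162, 168], [21, 170, 189], [22, 172, 196], [19, 158, 131], [20, 167, 134]], [[21, 167, 173], [22, 166, 193], [22, 170, 198], [21, 168, 146], [19, 155, 133]], [[21, 163, 178], [22, 168, 193], [22, 165, 201], [20, 165, 150], [17, 141, 130]], [[18, 146, 187], [21, 164, 194], [22, 164, 202], [19, 152, 169], [16, 146, 129]]]
```

The nut stayed within about 2 mm, so the xy readings agree with the cameras. Only z is offset: the underside is at the reading minus 0.0314. Lifting and carrying.

```bash
python3 -m handwheel '[{"xyz":[0,0,-15],"delta_rot":[0,0,0],"hand":1},{"xyz":[0,0,-55],"delta_rot":[0,0,0],"hand":1},{"xyz":[0,0,-100],"delta_rot":[0,0,0],"hand":1},{"xyz":[0,0,-145],"delta_rot":[0,0,0],"hand":1},{"xyz":[0,0,-175],"delta_rot":[0,0,0],"hand":1}]' |grep -E "pos|for|open"
python3 -m handwheel '[{"xyz":[14,-30,0],"delta_rot":[0,0,0],"hand":1},{"xyz":[32,-68,0],"delta_rot":[0,0,0],"hand":1},{"xyz":[53,-113,0],"delta_rot":[0,0,0],"hand":1},{"xyz":[74,-158,0],"delta_rot":[0,0,0],"hand":1},{"xyz":[95,-200,0],"delta_rot":[0,0,0],"hand":1}]' |grep -E "pos|for|open"
python3 -m handwheel '[{"xyz":[14,-30,0],"delta_rot":[0,0,0],"hand":1},{"xyz":[24,-52,0],"delta_rot":[0,0,0],"hand":1},{"xyz":[29,-63,0],"delta_rot":[0,0,0],"hand":1},{"xyz":[29,-63,0],"delta_rot":[0,0,0],"hand":1},{"xyz":[29,-63,0],"delta_rot":[0,0,0],"hand":1}]' |grep -E "pos|for|open"
python3 go.py .5853 .0037 .2 17
python3 - <<'E'
from h import *
s=bot.read_state();z=s["position"][2]-.0314
im=vision.capture("side");cv2.imwrite("pics/side7.png",im[:,:,::-1])
print(z,nutfit(im,(.5865,.003),z))
g=proj("side",np.array([.5865,.003,z]));print(g, proj("side",np.array([.5865,.003,.1513])))
hsv=cv2.cvtColor(im,cv2.COLOR_RGB2HSV)
c=crop("side",g[0],g[1],25,12,im);t=crop("top",235,175,25,4);c[:200,:200]=t;cv2.imwrite("pics/c7.png",c)
E
```

```text
position: [0.5442, -0.2846, 0.2103]
force: [0.4, 0.2, -1.4]
opening: 0.114
grasp_force: 29.9
position: [0.5762, -0.0635, 0.2077]
force: [0.4, -0.2, -1.5]
opening: 0.114
grasp_force: 29.9
position: [0.5858, 0.0026, 0.2068]
force: [0.2, -0.0, -1.2]
opening: 0.111
grasp_force: 29.9
t 13.05 p [0.5858 0.0026 0.2068] yaw 16.8 F [ 0.2 -0.  -1.2] M [-0.09  0.16 -0.03] open 0.111 grip 29.94108259677887 j6 62.5
xyz [-0.1 -1.2  6.8] rot [ 0.0006  0.     -0.0027]
0.17542124563971484 (array([ 0.5948675, -0.1413392]), array([259, 112,  22,  36, 240], dtype=int32), [np.int64(13), np.int64(20), np.int64(19), np.int64(19), np.int64(20), np.int64(20)], np.int64(147), np.float64(269.75))
[235.60061592 182.46411555] [236.07327932 189.8100579 ]
```

View pics/c7.png

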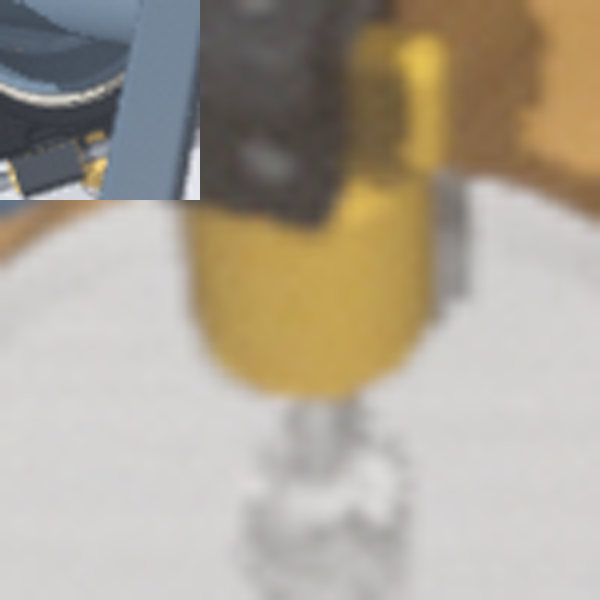

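The side view shows the nut hanging above the screw: hub edges at u≈225.2 and 246, bottom at v≈189.8, screw axis at u≈236.6. I'll check the depth direction as well.

```bash
python3 - <<'E'
from h import *
z=.1754;a=np.linspace(0,2*np.pi,60)
def f(q):
    P=np.array([proj("side",np.array([q[0]+.0215*np.cos(t),q[1]+.0215*np.sin(t),z])) for t in a])
    return [proj("side",np.array([*q,z+.012]))[0]-235.5,P[:,1].max()-189.8]
print(least_squares(f,(.586,.003)).x)
# same measure on standing nut in side0: edges from c1 crop: left 390,right 500 -> bottom 243
z=0.
def f(q):
    P=np.array([proj("side",np.array([q[0]+.0215*np.cos(t),q[1]+.0215*np.sin(t),z])) for t in a])
    return [proj("side",np.array([*q,z+.012]))[0]-(292+(445-300)/7.5-.5),P[:,1].max()-(137+243/7.5-.5)]
print(least_squares(f,(.586,.003)).x)
# stud foot in the side view: shaft lower edge at the plate; tip of pin from rim circles in both: top circle z=.038 side arc visible (lower part)
im=cv2.imread("pics/side0.png");hsv=cv2.cvtColor(im,cv2.COLOR_BGR2HSV);m=((hsv[...,1]<45)&(hsv[...,2]>60)).astype(np.uint8)
cs,_=cv2.findContours(m,cv2.RETR_EXTERNAL,cv2.CHAIN_APPROX_NONE)
k=[c for c in cs if cv2.contourArea(c)>2000 and cv2.pointPolygonTest(c,(237,210),False)>0][0][:,0].astype(float)
for lo,hi,z,r in((225,400,.038,.111),(0,195,.117,.088)):
    W=np.array([plane("side",*p,z)[:2] for p in k if lo<p[1]<hi and 190<p[0]<290])
    q=least_squares(lambda a:np.hypot(*(W-a).T)-r,(.587,.003),loss="soft_l1",f_scale=.002);print(z,q.x.round(4),np.median(abs(q.fun)))
E
```

```text
[0.58740509 0.00125502]
[ 0.54661754 -0.2884135 ]
0.038 [0.589  0.0013] 0.0006606318046918774
0.117 [0.5862 0.0045] 0.0006751828124523102
```

```bash
python3 -m handwheel '[{"xyz":[0.3,-1.3,10],"delta_rot":[0,0,0],"hand":1},{"xyz":[0.3,-1.3,20],"delta_rot":[0,0,0],"hand":1},{"xyz":[0.3,-1.3,30],"delta_rot":[0,0,0],"hand":1},{"xyz":[0.3,-1.3,38],"delta_rot":[0,0,0],"hand":1},{"xyz":[0.3,-1.3,38],"delta_rot":[0,0,0],"hand":1}]' >/dev/null; python3 go.py
python3 -m handwheel '[{"xyz":[0,0,2],"delta_rot":[0,0,0],"hand":1},{"xyz":[0,0,4],"delta_rot":[0,0,0],"hand":1},{"xyz":[0,0,6],"delta_rot":[0,0,0],"hand":1},{"xyz":[0,0,8],"delta_rot":[0,0,0],"hand":1},{"xyz":[0,0,8],"delta_rot":[0,0,0],"hand":1}]' >/dev/null; python3 go.py
python3 -m handwheel '[{"xyz":[0,0,1],"delta_rot":[0,0,0],"hand":1},{"xyz":[0,0,2],"delta_rot":[0,0,0],"hand":1},{"xyz":[0,0,2],"delta_rot":[0,0,0],"hand":1},{"xyz":[0,0,2],"delta_rot":[0,0,0],"hand":1},{"xyz":[0,0,2],"delta_rot":[0,0,0],"hand":1}]' >/dev/null; python3 go.py
```

```text
t 13.775 p [0.585  0.005  0.1676] yaw 16.9 F [ 1.1  0.  -0.3] M [-0.02  0.1  -0.08] open 0.11 grip 29.94124174118042 j6 62.7
t 14.4 p [0.5856 0.0049 0.1605] yaw 16.9 F [ 0.7 -0.2 -1.9] M [-0.06  0.14 -0.01] open 0.111 grip 29.941266775131226 j6 62.7
t 15.025 p [0.5857 0.0048 0.1587] yaw 16.9 F [-0.3 -0.4 -1.3] M [-0.04  0.15 -0.03] open 0.113 grip 29.941244423389435 j6 62.7
```

```bash
python3 -m handwheel '[{"xyz":[0,0.5,1],"delta_rot":[0,0,0],"hand":1},{"xyz":[0,0.5,2],"delta_rot":[0,0,0],"hand":1},{"xyz":[0,0.5,3],"delta_rot":[0,0,0],"hand":1},{"xyz":[0,0.5,3],"delta_rot":[0,0,0],"hand":1},{"xyz":[0,0.5,3],"delta_rot":[0,0,0],"hand":1}]' >/dev/null; python3 go.py
python3 -m handwheel '[{"xyz":[0,0,0.5],"delta_rot":[0,0,0],"hand":1},{"xyz":[0,0,1],"delta_rot":[0,0,0],"hand":1},{"xyz":[0,0,1.5],"delta_rot":[0,0,0],"hand":1},{"xyz":[0,0,2],"delta_rot":[0,0,0],"hand":1},{"xyz":[0,0,2],"delta_rot":[0,0,0],"hand":1}]' >/dev/null; python3 go.py
```

```text
t 15.65 p [0.5859 0.0042 0.1556] yaw 16.9 F [ 0.7 -1.5 -0.9] M [-0.21  0.1   0.02] open 0.11 grip 29.9393168091774 j6 62.6
t 16.275 p [0.586  0.0043 0.1537] yaw 16.9 F [ 0.2 -1.6 -1.3] M [-0.38  0.06 -0.04] open 0.111 grip 29.942664206027985 j6 62.6
```

```bash
python3 -m handwheel '[{"xyz":[-0.3,1,0],"delta_rot":[0,0,0],"hand":1},{"xyz":[-0.3,1,0],"delta_rot":[0,0,0],"hand":1},{"xyz":[-0.3,1,0.5],"delta_rot":[0,0,0],"hand":1},{"xyz":[-0.3,1,1],"delta_rot":[0,0,0],"hand":1},{"xyz":[-0.3,1,1],"delta_rot":[0,0,0],"hand":1}]' >/dev/null; python3 go.py
python3 -m handwheel '[{"xyz":[0,0,0.5],"delta_rot":[0,0,0],"hand":1},{"xyz":[0,0,1],"delta_rot":[0,0,0],"hand":1},{"xyz":[0,0,1],"delta_rot":[0,0,0],"hand":1},{"xyz":[0,0,1],"delta_rot":[0,0,0],"hand":1},{"xyz":[0,0,1],"delta_rot":[0,0,0],"hand":1}]' >/dev/null; python3 go.py
```

```text
t 16.9 p [0.5857 0.0034 0.1525] yaw 16.9 F [ 0.5  0.3 -1.9] M [-0.07  0.13 -0.  ] open 0.106 grip 29.941174685955048 j6 62.5
t 17.525 p [0.5858 0.0034 0.1517] yaw 16.9 F [-0.4 -0.  -1.9] M [-0.02  0.13 -0.05] open 0.111 grip 29.941339194774628 j6 62.5
```

Lateral force is gone. I'll keep going down 1 mm at a time, feeling for contact.

```bash
python3 -m handwheel '[{"xyz":[0,0,0.5],"delta_rot":[0,0,0],"hand":1},{"xyz":[0,0,1],"delta_rot":[0,0,0],"hand":1},{"xyz":[0,0,1],"delta_rot":[0,0,0],"hand":1},{"xyz":[0,0,1],"delta_rot":[0,0,0],"hand":1},{"xyz":[0,0,1],"delta_rot":[0,0,0],"hand":1}]' >/dev/null; python3 go.py
python3 -m handwheel '[{"xyz":[0,0,0.5],"delta_rot":[0,0,0],"hand":1},{"xyz":[0,0,1],"delta_rot":[0,0,0],"hand":1},{"xyz":[0,0,1],"delta_rot":[0,0,0],"hand":1},{"xyz":[0,0,1],"delta_rot":[0,0,0],"hand":1},{"xyz":[0,0,1],"delta_rot":[0,0,0],"hand":1}]' >/dev/null; python3 go.py
```

```text
t 18.15 p [0.5858 0.0034 0.1506] yaw 16.9 F [ 0.1 -0.4 -0.8] M [-0.1   0.1   0.04] open 0.108 grip 29.94129717350006 j6 62.5
t 18.775 p [0.5859 0.0033 0.1496] yaw 16.9 F [ 0.9 -0.5 -2.4] M [-0.06  0.09 -0.01] open 0.112 grip 29.940843880176544 j6 62.5
```

```bash
python3 -m handwheel '[{"xyz":[0,0,0.5],"delta_rot":[0,0,0],"hand":1},{"xyz":[0,0,1],"delta_rot":[0,0,0],"hand":1},{"xyz":[0,0,1],"delta_rot":[0,0,0],"hand":1},{"xyz":[0,0,1],"delta_rot":[0,0,0],"hand":1},{"xyz":[0,0,1],"delta_rot":[0,0,0],"hand":1}]' >/dev/null; python3 go.py
python3 -m handwheel '[{"xyz":[0,0,0.5],"delta_rot":[0,0,0],"hand":1},{"xyz":[0,0,1],"delta_rot":[0,0,0],"hand":1},{"xyz":[0,0,1],"delta_rot":[0,0,0],"hand":1},{"xyz":[0,0,1],"delta_rot":[0,0,0],"hand":1},{"xyz":[0,0,1],"delta_rot":[0,0,0],"hand":1}]' >/dev/null; python3 go.py
```

```text
t 19.4 p [0.5859 0.0033 0.1487] yaw 16.9 F [ 0.4 -1.  -1.4] M [-0.14  0.03  0.03] open 0.11 grip 29.940614998340607 j6 62.5
t 20.025 p [0.5859 0.0033 0.1476] yaw 16.9 F [ 0.8  0.6 -1.9] M [-0.14 -0.02 -0.06] open 0.114 grip 29.940044581890106 j6 62.5
```

```bash
python3 -m handwheel '[{"xyz":[0,0,0.5],"delta_rot":[0,0,0],"hand":1},{"xyz":[0,0,1],"delta_rot":[0,0,0],"hand":1},{"xyz":[0,0,1],"delta_rot":[0,0,0],"hand":1},{"xyz":[0,0,1],"delta_rot":[0,0,0],"hand":1},{"xyz":[0,0,1],"delta_rot":[0,0,0],"hand":1}]' >/dev/null; python3 go.py
python3 -m handwheel '[{"xyz":[0,0,0.5],"delta_rot":[0,0,0],"hand":1},{"xyz":[0,0,1],"delta_rot":[0,0,0],"hand":1},{"xyz":[0,0,1],"delta_rot":[0,0,0],"hand":1},{"xyz":[0,0,1],"delta_rot":[0,0,0],"hand":1},{"xyz":[0,0,1],"delta_rot":[0,0,0],"hand":1}]' >/dev/null; python3 go.py
```

```text
t 20.65 p [0.5856 0.0034 0.1465] yaw 16.9 F [ 1.   0.9 -2.1] M [-0.1   0.09 -0.  ] open 0.113 grip 29.940361976623535 j6 62.5
t 21.275 p [0.5858 0.0034 0.1457] yaw 16.9 F [ 0.3 -0.6 -0.5] M [-0.01  0.2   0.02] open 0.11 grip 29.943065643310547 j6 62.5
```

```bash
python3 -m handwheel '[{"xyz":[0,0,0.5],"delta_rot":[0,0,0],"hand":1},{"xyz":[0,0,1],"delta_rot":[0,0,0],"hand":1},{"xyz":[0,0,1],"delta_rot":[0,0,0],"hand":1},{"xyz":[0,0,1],"delta_rot":[0,0,0],"hand":1},{"xyz":[0,0,1],"delta_rot":[0,0,0],"hand":1}]' >/dev/null; python3 go.py
python3 -m handwheel '[{"xyz":[0,0,0.5],"delta_rot":[0,0,0],"hand":1},{"xyz":[0,0,1],"delta_rot":[0,0,0],"hand":1},{"xyz":[0,0,1],"delta_rot":[0,0,0],"hand":1},{"xyz":[0,0,1],"delta_rot":[0,0,0],"hand":1},{"xyz":[0,0,1],"delta_rot":[0,0,0],"hand":1}]' >/dev/null; python3 go.py
```

```text
t 21.9 p [0.586  0.0033 0.1453] yaw 16.9 F [-1.7  0.1  5.6] M [-0.04  0.47 -0.05] open 0.112 grip 29.960290789604187 j6 62.5
t 22.525 p [0.5861 0.0033 0.1451] yaw 16.9 F [-3.5 -0.1  9.6] M [ 0.02  0.74 -0.02] open 0.113 grip 29.971291422843933 j6 62.5
```

Contact is at an underside height of about 114 mm, so it may already sit in the thread mouth. I'll ease the load and turn back a few degrees to find out.

```bash
python3 -m handwheel '[{"xyz":[-0.7,-0.2,-0.8],"delta_rot":[0,0,0],"hand":1},{"xyz":[-0.7,-0.2,-0.8],"delta_rot":[0,0,0],"hand":1},{"xyz":[-0.7,-0.2,-0.8],"delta_rot":[0,0,0],"hand":1},{"xyz":[-0.7,-0.2,-0.8],"delta_rot":[0,0,0],"hand":1},{"xyz":[-0.7,-0.2,-0.8],"delta_rot":[0,0,0],"hand":1}]' >/dev/null; python3 go.py
python3 -m handwheel '[{"xyz":[0,0,0],"delta_rot":[0,0,-0.015],"hand":1},{"xyz":[0,0,0],"delta_rot":[0,0,-0.03],"hand":1},{"xyz":[0,0,0],"delta_rot":[0,0,-0.045],"hand":1},{"xyz":[0,0,0],"delta_rot":[0,0,-0.05],"hand":1},{"xyz":[0,0,0],"delta_rot":[0,0,-0.05],"hand":1}]' >/dev/null; python3 go.py
```

```text
t 23.15 p [0.5858 0.0033 0.1452] yaw 16.9 F [-1.7 -0.3  7.1] M [-0.    0.41  0.02] open 0.113 grip 29.9628746509552 j6 62.5
t 23.775 p [0.5861 0.003  0.1453] yaw 19.7 F [-0.4  0.1  6.6] M [-0.01  0.34 -0.07] open 0.108 grip 29.96509999036789 j6 59.7
```

```bash
python3 -m handwheel '[{"xyz":[0,0,0],"delta_rot":[0,0,-0.015],"hand":1},{"xyz":[0,0,0],"delta_rot":[0,0,-0.03],"hand":1},{"xyz":[0,0,0],"delta_rot":[0,0,-0.045],"hand":1},{"xyz":[0,0,0],"delta_rot":[0,0,-0.05],"hand":1},{"xyz":[0,0,0],"delta_rot":[0,0,-0.05],"hand":1}]' >/dev/null; python3 go.py
python3 -m handwheel '[{"xyz":[0,0,0],"delta_rot":[0,0,-0.015],"hand":1},{"xyz":[0,0,0],"delta_rot":[0,0,-0.03],"hand":1},{"xyz":[0,0,0],"delta_rot":[0,0,-0.045],"hand":1},{"xyz":[0,0,0],"delta_rot":[0,0,-0.05],"hand":1},{"xyz":[0,0,0],"delta_rot":[0,0,-0.05],"hand":1}]' >/dev/null; python3 go.py
```

```text
t 24.4 p [0.5863 0.003  0.1454] yaw 22.6 F [-1.  -0.3  5.9] M [-0.05  0.27 -0.16] open 0.113 grip 29.969092905521393 j6 56.8
t 25.025 p [0.5865 0.0031 0.1456] yaw 25.5 F [-0.7  0.4  7.1] M [-0.07  0.29 -0.11] open 0.107 grip 29.973402321338654 j6 53.9
```

It turns freely and climbs (+0.4 mm over 8.6°), so it is still on top of the turns. I'll continue back with light pressure until the push-back vanishes.

```bash
python3 -m handwheel '[{"xyz":[0,0,-0.1],"delta_rot":[0,0,-0.03],"hand":1},{"xyz":[0,0,-0.2],"delta_rot":[0,0,-0.06],"hand":1},{"xyz":[0,0,-0.3],"delta_rot":[0,0,-0.09],"hand":1},{"xyz":[0,0,-0.4],"delta_rot":[0,0,-0.12],"hand":1},{"xyz":[0,0,-0.5],"delta_rot":[0,0,-0.14],"hand":1}]' >/dev/null; python3 go.py
python3 -m handwheel '[{"xyz":[0,0,-0.1],"delta_rot":[0,0,-0.03],"hand":1},{"xyz":[0,0,-0.2],"delta_rot":[0,0,-0.06],"hand":1},{"xyz":[0,0,-0.3],"delta_rot":[0,0,-0.09],"hand":1},{"xyz":[0,0,-0.4],"delta_rot":[0,0,-0.12],"hand":1},{"xyz":[0,0,-0.5],"delta_rot":[0,0,-0.14],"hand":1}]' >/dev/null; python3 go.py
```

```text
t 25.65 p [0.5863 0.0028 0.1457] yaw 33.4 F [ 0.1 -1.4  5.9] M [-0.29  0.28 -0.6 ] open 0.12 grip 31.132572110354886 j6 46.0
t 26.275 p [0.5859 0.0029 0.1457] yaw 41.6 F [ 0.6 -1.4  4.9] M [-0.53 -0.01 -0.85] open 0.141 grip 34.87705344334245 j6 37.8
```

The turn met a hard stop and the moment rose well past what I wanted. So the nut had dropped straight into the mouth, and this is the stop tooth. Backing off at once.

```bash
python3 -m handwheel '[{"xyz":[0,0,0],"delta_rot":[0,0,0.14],"hand":1},{"xyz":[0,0,0],"delta_rot":[0,0,0.2],"hand":1},{"xyz":[0,0,0],"delta_rot":[0,0,0.25],"hand":1},{"xyz":[0,0,0],"delta_rot":[0,0,0.28],"hand":1},{"xyz":[0,0,0],"delta_rot":[0,0,0.28],"hand":1}]' >/dev/null; python3 go.py
```

```text
t 26.9 p [0.5858 0.0032 0.1457] yaw 25.6 F [ 0.4 -1.7  5.6] M [-0.31 -0.14  0.02] open 0.112 grip 29.764156937599182 j6 53.8
```

```bash
python3 -m handwheel '[{"xyz":[-0.2,0.6,0.1],"delta_rot":[0,0,0.03],"hand":1},{"xyz":[-0.2,0.6,0.2],"delta_rot":[0,0,0.06],"hand":1},{"xyz":[-0.2,0.6,0.3],"delta_rot":[0,0,0.09],"hand":1},{"xyz":[-0.2,0.6,0.4],"delta_rot":[0,0,0.1],"hand":1},{"xyz":[-0.2,0.6,0.4],"delta_rot":[0,0,0.1],"hand":1}]' >/dev/null; python3 go.py
python3 -m handwheel '[{"xyz":[0,0,0.1],"delta_rot":[0,0,0.03],"hand":1},{"xyz":[0,0,0.2],"delta_rot":[0,0,0.06],"hand":1},{"xyz":[0,0,0.3],"delta_rot":[0,0,0.09],"hand":1},{"xyz":[0,0,0.4],"delta_rot":[0,0,0.1],"hand":1},{"xyz":[0,0,0.4],"delta_rot":[0,0,0.1],"hand":1}]' >/dev/null; python3 go.py
```

```text
t 27.525 p [0.5856 0.0035 0.1454] yaw 19.9 F [ 1.2 -0.3  5.8] M [ 0.07 -0.13 -0.02] open 0.114 grip 29.8660746216774 j6 59.5
t 28.15 p [0.5855 0.0036 0.145 ] yaw 14.1 F [0.6 0.7 6.1] M [ 0.07 -0.11  0.01] open 0.113 grip 29.864465296268463 j6 65.2
```

Clockwise it runs down freely, and z follows the pitch. Continuing.

```bash
python3 -m handwheel '[{"xyz":[0,0,0.15],"delta_rot":[0,0,0.04],"hand":1},{"xyz":[0,0,0.3],"delta_rot":[0,0,0.08],"hand":1},{"xyz":[0,0,0.4],"delta_rot":[0,0,0.11],"hand":1},{"xyz":[0,0,0.5],"delta_rot":[0,0,0.14],"hand":1},{"xyz":[0,0,0.5],"delta_rot":[0,0,0.14],"hand":1}]' >/dev/null; python3 go.py
python3 -m handwheel '[{"xyz":[0,0,0.15],"delta_rot":[0,0,0.04],"hand":1},{"xyz":[0,0,0.3],"delta_rot":[0,0,0.08],"hand":1},{"xyz":[0,0,0.4],"delta_rot":[0,0,0.11],"hand":1},{"xyz":[0,0,0.5],"delta_rot":[0,0,0.14],"hand":1},{"xyz":[0,0,0.5],"delta_rot":[0,0,0.14],"hand":1}]' >/dev/null; python3 go.py
```

```text
t 28.775 p [0.5854 0.0038 0.1445] yaw 6.1 F [1.1 1.4 5.6] M [ 0.18 -0.08  0.06] open 0.111 grip 29.863074123859406 j6 73.2
t 29.4 p [0.5855 0.0039 0.1439] yaw -1.9 F [1.9 0.5 6.3] M [ 0.25 -0.14 -0.02] open 0.107 grip 29.86358731985092 j6 81.3
```

```bash
python3 -m handwheel '[{"xyz":[-0.3,0,0.15],"delta_rot":[0,0,0.04],"hand":1},{"xyz":[-0.3,0,0.3],"delta_rot":[0,0,0.08],"hand":1},{"xyz":[-0.3,0,0.45],"delta_rot":[0,0,0.12],"hand":1},{"xyz":[-0.3,0,0.6],"delta_rot":[0,0,0.16],"hand":1},{"xyz":[-0.3,0,0.6],"delta_rot":[0,0,0.16],"hand":1}]' >/dev/null; python3 go.py
python3 -m handwheel '[{"xyz":[0,0,0.15],"delta_rot":[0,0,0.04],"hand":1},{"xyz":[0,0,0.3],"delta_rot":[0,0,0.08],"hand":1},{"xyz":[0,0,0.45],"delta_rot":[0,0,0.12],"hand":1},{"xyz":[0,0,0.6],"delta_rot":[0,0,0.16],"hand":1},{"xyz":[0,0,0.6],"delta_rot":[0,0,0.16],"hand":1}]' >/dev/null; python3 go.py
python3 -m handwheel '[{"xyz":[0,0,0.15],"delta_rot":[0,0,0.04],"hand":1},{"xyz":[0,0,0.3],"delta_rot":[0,0,0.08],"hand":1},{"xyz":[0,0,0.45],"delta_rot":[0,0,0.12],"hand":1},{"xyz":[0,0,0.6],"delta_rot":[0,0,0.16],"hand":1},{"xyz":[0,0,0.6],"delta_rot":[0,0,0.16],"hand":1}]' >/dev/null; python3 go.py
```

```text
t 30.025 p [0.5853 0.0039 0.1432] yaw -11.1 F [1.1 0.6 5.2] M [ 0.26 -0.18  0.04] open 0.114 grip 29.85363095998764 j6 90.4
t 30.65 p [0.5852 0.0039 0.1427] yaw -20.3 F [0.5 0.5 6.1] M [ 0.27 -0.11  0.05] open 0.117 grip 29.859703481197357 j6 99.6
t 31.275 p [0.5852 0.0039 0.1421] yaw -29.4 F [1.4 0.7 6.1] M [ 0.29 -0.11  0.02] open 0.11 grip 29.866307973861694 j6 108.8
```

```bash
python3 -m handwheel '[{"xyz":[0,0,0.15],"delta_rot":[0,0,0.04],"hand":1},{"xyz":[0,0,0.3],"delta_rot":[0,0,0.08],"hand":1},{"xyz":[0,0,0.45],"delta_rot":[0,0,0.12],"hand":1},{"xyz":[0,0,0.6],"delta_rot":[0,0,0.16],"hand":1},{"xyz":[0,0,0.6],"delta_rot":[0,0,0.16],"hand":1}]' >/dev/null; python3 go.py
python3 -m handwheel '[{"xyz":[0,0,0.15],"delta_rot":[0,0,0.04],"hand":1},{"xyz":[0,0,0.3],"delta_rot":[0,0,0.08],"hand":1},{"xyz":[0,0,0.45],"delta_rot":[0,0,0.12],"hand":1},{"xyz":[0,0,0.5],"delta_rot":[0,0,0.14],"hand":1},{"xyz":[0,0,0.5],"delta_rot":[0,0,0.14],"hand":1}]' >/dev/null; python3 go.py
```

```text
t 31.9 p [0.5852 0.0039 0.1415] yaw -38.6 F [0.6 0.9 4.9] M [ 0.3  -0.15  0.04] open 0.113 grip 29.862700402736664 j6 117.9
t 32.525 p [0.5854 0.004  0.141 ] yaw -46.6 F [0.6 1.5 5.9] M [ 0.39 -0.16 -0.  ] open 0.113 grip 29.87544983625412 j6 125.9
```

```bash
python3 -m handwheel '[{"xyz":[0,0,0.1],"delta_rot":[0,0,0.02],"hand":1},{"xyz":[0,0,0.2],"delta_rot":[0,0,0.04],"hand":1},{"xyz":[0,0,0.2],"delta_rot":[0,0,0.06],"hand":1},{"xyz":[0,0,0.3],"delta_rot":[0,0,0.07],"hand":1},{"xyz":[0,0,0.3],"delta_rot":[0,0,0.07],"hand":1}]' >/dev/null; python3 go.py
```

```text
t 33.15 p [0.5854 0.004  0.1407] yaw -50.6 F [1.3 1.6 5.9] M [ 0.4  -0.19  0.05] open 0.109 grip 29.875862896442413 j6 130.0
```

```bash
python3 -m handwheel '[{"xyz":[0,0,0.1],"delta_rot":[0,0,0.02],"hand":1},{"xyz":[0,0,0.2],"delta_rot":[0,0,0.04],"hand":1},{"xyz":[0,0,0.2],"delta_rot":[0,0,0.06],"hand":1},{"xyz":[0,0,0.3],"delta_rot":[0,0,0.07],"hand":1},{"xyz":[0,0,0.3],"delta_rot":[0,0,0.07],"hand":1}]' >/dev/null; python3 go.py
```

```text
t 33.775 p [0.5855 0.0041 0.1405] yaw -54.6 F [1.5 0.7 4.6] M [ 0.44 -0.14 -0.  ] open 0.114 grip 29.87997204065323 j6 134.0
```

```bash
python3 -m handwheel '[{"xyz":[0,0,0.1],"delta_rot":[0,0,0.02],"hand":1},{"xyz":[0,0,0.1],"delta_rot":[0,0,0.04],"hand":1},{"xyz":[0,0,0.2],"delta_rot":[0,0,0.05],"hand":1},{"xyz":[0,0,0.2],"delta_rot":[0,0,0.05],"hand":1},{"xyz":[0,0,0.2],"delta_rot":[0,0,0.05],"hand":1}]' >/dev/null; python3 go.py
```

```text
t 34.4 p [0.5856 0.0041 0.1403] yaw -57.5 F [1.4 2.5 6.1] M [ 0.45 -0.22  0.05] open 0.114 grip 29.880376160144806 j6 136.8
```

```bash
python3 -m handwheel '[{"xyz":[0,0,0.1],"delta_rot":[0,0,0.02],"hand":1},{"xyz":[0,0,0.1],"delta_rot":[0,0,0.04],"hand":1},{"xyz":[0,0,0.2],"delta_rot":[0,0,0.05],"hand":1},{"xyz":[0,0,0.2],"delta_rot":[0,0,0.05],"hand":1},{"xyz":[0,0,0.2],"delta_rot":[0,0,0.05],"hand":1}]' >/dev/null; python3 go.py
```

```text
t 35.025 p [0.5856 0.004  0.1402] yaw -60.4 F [1.5 2.3 6.3] M [ 0.46 -0.23  0.04] open 0.113 grip 29.878615736961365 j6 139.7
```

```bash
python3 -m handwheel '[{"xyz":[0,0,0.1],"delta_rot":[0,0,0.02],"hand":1},{"xyz":[0,0,0.1],"delta_rot":[0,0,0.04],"hand":1},{"xyz":[0,0,0.1],"delta_rot":[0,0,0.05],"hand":1},{"xyz":[0,0,0.1],"delta_rot":[0,0,0.05],"hand":1},{"xyz":[0,0,0.1],"delta_rot":[0,0,0.05],"hand":1}]' >/dev/null; python3 go.py
```

```text
t 35.65 p [0.5856 0.0039 0.1401] yaw -63.2 F [1.8 1.3 5.9] M [ 0.38 -0.1   0.07] open 0.111 grip 29.88284468650818 j6 142.5
```

```bash
python3 -m handwheel '[{"xyz":[0,0,0.1],"delta_rot":[0,0,0.02],"hand":1},{"xyz":[0,0,0.1],"delta_rot":[0,0,0.04],"hand":1},{"xyz":[0,0,0.1],"delta_rot":[0,0,0.05],"hand":1},{"xyz":[0,0,0.1],"delta_rot":[0,0,0.05],"hand":1},{"xyz":[0,0,0.1],"delta_rot":[0,0,0.05],"hand":1}]' >/dev/null; python3 go.py
```

```text
t 36.275 p [0.5857 0.0039 0.1401] yaw -66.1 F [1.6 1.1 6.4] M [ 0.36 -0.14  0.15] open 0.106 grip 29.90438014268875 j6 145.4
```

```bash
python3 -m handwheel '[{"xyz":[0,0,0.1],"delta_rot":[0,0,0.02],"hand":1},{"xyz":[0,0,0.1],"delta_rot":[0,0,0.03],"hand":1},{"xyz":[0,0,0.1],"delta_rot":[0,0,0.035],"hand":1},{"xyz":[0,0,0.1],"delta_rot":[0,0,0.035],"hand":1},{"xyz":[0,0,0.1],"delta_rot":[0,0,0.035],"hand":1}]' >/dev/null; python3 go.py
```

```text
t 36.9 p [0.5857 0.0039 0.1401] yaw -68.1 F [1.3 1.5 6.9] M [ 0.4  -0.1   0.15] open 0.11 grip 29.918450117111206 j6 147.4
```

The plate has been reached (z stopped at 0.1401) and the moment is rising. Small final steps now, aiming for about 0.27 N m.

```bash
python3 -m handwheel '[{"xyz":[0,0,0],"delta_rot":[0,0,0.01],"hand":1},{"xyz":[0,0,0],"delta_rot":[0,0,0.02],"hand":1},{"xyz":[0,0,0],"delta_rot":[0,0,0.025],"hand":1},{"xyz":[0,0,0],"delta_rot":[0,0,0.025],"hand":1},{"xyz":[0,0,0],"delta_rot":[0,0,0.025],"hand":1}]' >/dev/null; python3 go.py
```

```text
t 37.525 p [0.5858 0.0039 0.1401] yaw -69.5 F [1.3 1.7 8. ] M [ 0.38 -0.14  0.11] open 0.111 grip 29.918749630451202 j6 148.8
```

```bash
python3 -m handwheel '[{"xyz":[0,0,0],"delta_rot":[0,0,0],"hand":1},{"xyz":[0,0,0],"delta_rot":[0,0,0],"hand":1},{"xyz":[0,0,0],"delta_rot":[0,0,0],"hand":1},{"xyz":[0,0,0],"delta_rot":[0,0,0],"hand":1},{"xyz":[0,0,0],"delta_rot":[0,0,0],"hand":1}]' >/dev/null; python3 go.py
```

```text
t 38.15 p [0.5858 0.0039 0.1401] yaw -69.5 F [1.  0.9 7.9] M [ 0.36 -0.18  0.1 ] open 0.112 grip 29.918805062770844 j6 148.8
```

```bash
python3 -m handwheel '[{"xyz":[0,0,0],"delta_rot":[0,0,0.015],"hand":1},{"xyz":[0,0,0],"delta_rot":[0,0,0.03],"hand":1},{"xyz":[0,0,0],"delta_rot":[0,0,0.035],"hand":1},{"xyz":[0,0,0],"delta_rot":[0,0,0.035],"hand":1},{"xyz":[0,0,0],"delta_rot":[0,0,0.035],"hand":1}]' >/dev/null; python3 go.py
```

```text
t 38.775 p [0.5859 0.004  0.1401] yaw -71.5 F [1.4 2.6 7.4] M [ 0.41 -0.24  0.14] open 0.112 grip 29.923381805419922 j6 150.8
```

```bash
python3 -m handwheel '[{"xyz":[0,0,0],"delta_rot":[0,0,0.01],"hand":1},{"xyz":[0,0,0],"delta_rot":[0,0,0.02],"hand":1},{"xyz":[0,0,0],"delta_rot":[0,0,0.025],"hand":1},{"xyz":[0,0,0],"delta_rot":[0,0,0.025],"hand":1},{"xyz":[0,0,0],"delta_rot":[0,0,0.025],"hand":1}]' >/dev/null; python3 go.py
```

```text
t 39.4 p [0.586  0.0039 0.1401] yaw -73.0 F [1.6 2.4 7.1] M [ 0.42 -0.22  0.14] open 0.111 grip 29.9273219704628 j6 152.3
```

```bash
python3 -m handwheel '[{"xyz":[0,0,0],"delta_rot":[0,0,0.015],"hand":1},{"xyz":[0,0,0],"delta_rot":[0,0,0.03],"hand":1},{"xyz":[0,0,0],"delta_rot":[0,0,0.045],"hand":1},{"xyz":[0,0,0],"delta_rot":[0,0,0.045],"hand":1},{"xyz":[0,0,0],"delta_rot":[0,0,0.045],"hand":1}]' >/dev/null; python3 go.py
```

```text
t 40.025 p [0.5861 0.0038 0.1402] yaw -75.5 F [1.6 1.7 7.1] M [ 0.38 -0.25  0.18] open 0.11 grip 29.91861641407013 j6 154.9
```

```bash
python3 -m handwheel '[{"xyz":[0,0,0],"delta_rot":[0,0,0.01],"hand":1},{"xyz":[0,0,0],"delta_rot":[0,0,0.02],"hand":1},{"xyz":[0,0,0],"delta_rot":[0,0,0.035],"hand":1},{"xyz":[0,0,0],"delta_rot":[0,0,0.035],"hand":1},{"xyz":[0,0,0],"delta_rot":[0,0,0.035],"hand":1}]' >/dev/null; python3 go.py
```

```text
t 40.65 p [0.5863 0.0037 0.1401] yaw -77.5 F [2.2 1.  7.1] M [ 0.36 -0.31  0.1 ] open 0.114 grip 29.924452006816864 j6 156.9
```

Probably the nut rests on the plate while its teeth take up axial play; 80 to 105° puts clamping near yaw -80. Continuing within the wrist's range.

```bash
python3 -m handwheel '[{"xyz":[0,0,0],"delta_rot":[0,0,0.01],"hand":1},{"xyz":[0,0,0],"delta_rot":[0,0,0.02],"hand":1},{"xyz":[0,0,0],"delta_rot":[0,0,0.035],"hand":1},{"xyz":[0,0,0],"delta_rot":[0,0,0.035],"hand":1},{"xyz":[0,0,0],"delta_rot":[0,0,0.035],"hand":1}]' >/dev/null; python3 go.py
```

```text
t 41.275 p [0.5864 0.0037 0.1401] yaw -79.5 F [2.3 2.2 6.7] M [ 0.31 -0.4   0.2 ] open 0.109 grip 29.961824119091034 j6 158.9
```

```bash
python3 -m handwheel '[{"xyz":[0,0,0],"delta_rot":[0,0,0.01],"hand":1},{"xyz":[0,0,0],"delta_rot":[0,0,0.02],"hand":1},{"xyz":[0,0,0],"delta_rot":[0,0,0.035],"hand":1},{"xyz":[0,0,0],"delta_rot":[0,0,0.035],"hand":1},{"xyz":[0,0,0],"delta_rot":[0,0,0.035],"hand":1}]' >/dev/null; python3 go.py
```

```text
t 41.9 p [0.5866 0.0037 0.1401] yaw -81.5 F [2.7 0.7 5.3] M [ 0.35 -0.34  0.25] open 0.11 grip 30.021570324897766 j6 160.9
```

```bash
python3 -m handwheel '[{"xyz":[0,0,0],"delta_rot":[0,0,0.01],"hand":1},{"xyz":[0,0,0],"delta_rot":[0,0,0.014],"hand":1},{"xyz":[0,0,0],"delta_rot":[0,0,0.014],"hand":1},{"xyz":[0,0,0],"delta_rot":[0,0,0.014],"hand":1},{"xyz":[0,0,0],"delta_rot":[0,0,0.014],"hand":1}]' >/dev/null; python3 go.py; python3 -c "
from h import *
l=[]
for i in range(4): vision.capture('side'); l.append(bot.read_state()['moment'][2])
print(np.round(l,3))"
```

```text
t 42.525 p [0.5866 0.0038 0.1401] yaw -82.3 F [2.5 1.7 7.4] M [ 0.4  -0.42  0.27] open 0.109 grip 30.07562667131424 j6 161.6
[0.296 0.268 0.349 0.259]
```

The mean moment is about 0.29 N m, which is snug. Letting go and retreating straight up.

```bash
python3 -m handwheel '[{"xyz":[0,0,0],"delta_rot":[0,0,0],"hand":0.5},{"xyz":[0,0,0],"delta_rot":[0,0,0],"hand":0.2},{"xyz":[0,0,0],"delta_rot":[0,0,0],"hand":0.2},{"xyz":[0,0,0],"delta_rot":[0,0,0],"hand":0.2},{"xyz":[0,0,0],"delta_rot":[0,0,0],"hand":0.2}]' >/dev/null; python3 go.py
python3 -m handwheel '[{"xyz":[0,0,-5],"delta_rot":[0,0,0],"hand":0.2},{"xyz":[0,0,-20],"delta_rot":[0,0,0],"hand":0.2},{"xyz":[0,0,-50],"delta_rot":[0,0,0],"hand":0.2},{"xyz":[0,0,-90],"delta_rot":[0,0,0],"hand":0.2},{"xyz":[0,0,-120],"delta_rot":[0,0,0],"hand":0.2}]' >/dev/null; python3 go.py
python3 - <<'E'
from h import *
im=vision.capture("side");a=crop("side",237,185,45,6,im);b=crop("side",315,160,45,3,im);o=np.zeros((540,780,3),np.uint8);o[:,:540]=a;b=cv2.resize(b,(240,240));o[:240,540:]=b;o[240:480,540:]=cv2.resize(crop("top",237,190,45,3),(240,240));cv2.imwrite("pics/c8.png",o)
E
```

```text
t 43.35 p [0.5846 0.0027 0.1392] yaw -82.5 F [-0.5  0.5 -0.2] M [0.08 0.17 0.06] open 0.395 grip 0.0 j6 161.8
t 43.975 p [0.5856 0.0026 0.2626] yaw -82.5 F [ 0.1 -0.3 -0.5] M [0.13 0.13 0.06] open 0.405 grip 0.0 j6 161.8
```

View pics/c8.png

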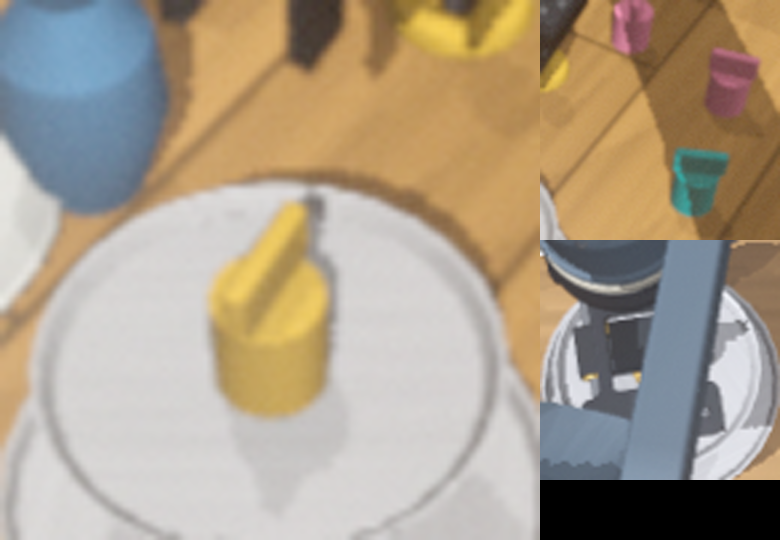

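The nut sits upright on the plate, hub bottom at about (237,208), with the gripper clear and the neighbours in place. Handing in.

```bash
python3 -c "
from rig import workorder
print(workorder.hand_in())"
```

```text
the job is handed in; nothing more can be done
None
```

The wing nut is on the screw and clamped snugly on the upper plate at about 0.25–0.3 N m, released and handed in at about 44 s; however, turning it back I ran into the stop tooth and the wrist read up to 0.85 N m, above the 0.45 N m damage limit, though it then ran down freely.

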